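# Reverse the row of office stamps into the second rack

## Task

A left-handed colleague is taking over this desk: move the four stamps from the full rack to the empty rack in reverse order, so that the stamp now furthest left (seen from the robot) ends up furthest right, the second from the left second from the right, and so on. Stand each one upright and flat in the middle of its own place, let go of it, and do not knock any stamp over on the way.

Things in the scene. Friction and masses are not known exactly. Their poses are not given: they have to be found in the camera images.
- full_rack: Wooden rack that holds the stamps at the start, 256 mm long (y, the row; +y end is left seen from the robot), 72 mm deep (x), fixed flat; origin: centre of underside, on the desk. Four places, centres y = +93, +31, -31, -93 mm, x = 0, each with a 48 mm square grey felt pad, top 8 mm above the desk; 4 mm ribs between them and the lips rise 12 mm above the desk, leaving 58 (y) x 60 (x) mm clear.
- empty_rack: Wooden rack that is empty at the start, 256 mm long (y, the row; +y end is left seen from the robot), 72 mm deep (x), fixed flat; origin: centre of underside, on the desk. Four places, centres y = +93, +31, -31, -93 mm, x = 0, each with a 48 mm square grey felt pad, top 8 mm above the desk; 4 mm ribs between them and the lips rise 12 mm above the desk, leaving 58 (y) x 60 (x) mm clear.
- oblong_centre (a point): Rubber stamp with an oblong light wooden block 22x45 mm and 19 mm high and a dark turned handle widening to 27 mm diameter upwards (treat it as a 27 mm round), 67 mm high in all; its long side (y of this point) lies across the row. Origin of this point: on its upright axis half-way up, 33.5 mm above its underside; z up. Loose, stands upright on its pad.
- round_centre (a point): Rubber stamp with a round light wooden foot 38 mm in diameter and 16 mm high and a dark knob 29 mm in diameter, widest 48 mm above the underside; 66 mm high in all. Origin of this point: on its upright axis half-way up, 33 mm above its underside; z up. Loose, stands upright on its pad.
- square_centre (a point): Rubber stamp with a square light wooden block 38x38 mm and 18 mm high, a brass collar and a slim straight dark round handle 21 mm in diameter; 74 mm high in all. Origin of this point: on its upright axis half-way up, 37 mm above its underside; z up. Loose, stands upright on its pad.
- selfink_centre (a point): Self-inking stamp, all black and grey plastic, box-shaped: 42 mm (x of this point, across the row) by 30 mm (y) frame up to 36 mm, above it a cap 36 mm (x) by 24 mm (y) up to 74 mm with a small white paper inset on top. Origin of this point: on its upright axis half-way up, 37 mm above its underside; z up. Loose, stands upright on its pad.
- pad_oblong: A grey felt pad 48x48x2 mm fixed in one place of the full rack, the one on which the oblong stamp stands at the start (it stays there and so marks where that stamp came from); origin at the centre of its underside, 6 mm above the desk top
- pad_round: A grey felt pad 48x48x2 mm fixed in one place of the full rack, the one on which the round stamp stands at the start (it stays there and so marks where that stamp came from); origin at the centre of its underside, 6 mm above the desk top
- pad_square: A grey felt pad 48x48x2 mm fixed in one place of the full rack, the one on which the square stamp stands at the start (it stays there and so marks where that stamp came from); origin at the centre of its underside, 6 mm above the desk top
- pad_selfink: A grey felt pad 48x48x2 mm fixed in one place of the full rack, the one on which the self-inking stamp stands at the start (it stays there and so marks where that stamp came from); origin at the centre of its underside, 6 mm above the desk top
Things that resemble listed ones, but are neither listed nor needed, are in the scene too. What is shaped like the part that bears round_centre but orange or pink is not meant.

How it is judged:
By the outcome, as a careful person would: the job done as asked, in the order asked, and still so for the second after the job is handed in, with the robot touching nothing.
It also fails if it takes over 125 s, if anything falls off the work surface, if the arm or the gripper's body presses on something with over 40 N, if the wrist force passes 120 N, or if a joint passes its speed limit or range.

## Robot

A 6-joint arm with a two-finger parallel gripper is mounted at the origin on the work surface; the furniture and walls round the work are solid. World frame = base frame: x ahead of the robot, y to its left, z up, the work surface at z = 0. Lengths are in m, angles in rad, forces in N, time in s.
With the tool pointing down it reaches from about 0.35 to 0.775 m from the base axis. Payload 5.5 kg.
Tool frame: the origin (TCP) lies at the very end of the fingers, on their centre line; the grasp point (between the pads) lies 19 mm behind it; z points along the fingers, y is the line along which they close (so a half turn about z gives the same grasp; the last joint's range is limited). The gripper opens to 85 mm and grips with 20 to 120 N. Pads are 22 mm wide; open, the fingers measure 114 mm over their backs; the gripper's body (76 mm by 85 mm) begins 54 mm behind the grasp point. The pads swing forward as they close: fully open they stand 13 mm farther back than shut.
Start: joints at [-1.416, 0.313, 0.046, 1.304, 0, 1.431], TCP at [0.167, -0.55, 0.231] pointing down, gripper open.
Joint ranges: [-2.76, 2.76], [-0.86, 1.69], [-1.03, 1.26], [-2.2, 2.34], [-1.47, 1.5], [-3.14, 3.14]. Speed limits (rad/s): [2.57, 2.57, 3.14, 3.14, 3.14, 3.14].

## Interface

Orientations are given as a rotation vector (axis times angle).
In Python, from bench import env, eyes gives the robot as it stands. The module is installed in compiled form; this text tells all that it offers.
- The arm moves only by the tool servo_tool, never from a script. Its argument "deltas" is a list of rows, each a list of 3 entries, a list of its own where there are three numbers: the finger opening in m, from 0 to 0.0854, then the shift along the tool's x, y, z in m, then the turn about the tool's z in rad. In form: [[hand, [tx, ty, tz], yaw], ...]. A call has 1 to 12 rows; each row is the pose to reach, as a shift and turn from the pose commanded when the call began, along the tool's axes at that moment; what a row does not reach only later rows make up. A row lasts 1/10 s, in which the tool goes at most 50 mm and 8.59 degrees, less where a joint would pass 70% of its speed; a pose out of reach is approached as far as the arm can. A call with a gripper value outside its range is refused whole. The fingers move at their own pace and stop on an object; the grip force is fixed at half the most. Time passes only in rows, so rows that repeat a pose let the fingers close. It gives the time, the measured TCP pose, the force, the opening and the grip force at its end, in the units of the state.
- env.read_state(): the state, without advancing time (a new reading comes with each control period).
- eyes.read_camera(name): name is "side" or "top" or "wrist"; returns a dict with "img" (384x512x3 uint8, red, green, blue), "mtx" (3x3 intrinsics, pixels), "k1" (the pictures are not rectified: a ray, as slopes to the right and down, at radius r is drawn at 1 + k1 r^2 times it, then the intrinsics apply), "eye" and "orientation" of the camera in the world. Camera axes: x right, y up, looking along -z (the intrinsics and any distortion apply to the point x, -y, -z); pixel columns grow to the right and rows downward; lengths in m; the calibration is good to about 2 mm. A picture is of the moment at which its call begins. There is no depth.
- env.hand_in(): hands the job in; it is judged then, once.
The state is a dict: "t": time; "joints": joint angles; "joint_vel": joint speeds; "joint_torque": joint torques, N m; "position": TCP position; "tool_rot": TCP orientation; "wrist_force": force on the tool from outside, world axes, zero at the start; "moment": the same for the moment, N m; "width": finger opening in m; "finger_force": force on a finger pad.
Only numpy, scipy, OpenCV 4.12 (cv2) and the standard library are available. Lean on these libraries where they do the work, as an engineer would, in place of code of your own. Each camera call takes 0.05 s, during which the arm holds its last target. There are 200 camera calls.

## Working session

There is one attempt and no reset: what is moved stays moved. The work goes in short steps, Python scripts to look and compute and a tool call to move; the robot and the scene stay as the last step left them, time stands still between calls to the robot, and variables do not carry over. Pictures are saved under pics/ and viewed, at most 14 in all, crops included, and the job is handed in when it is done.

Besides the shell and the picture viewer there is one more tool, called after ">>>" by a JSON object that holds its "name" and its "arguments". servo_tool: Moves the arm, as the interface text tells. Its arguments: {"type":"object","properties":{"deltas":{"type":"array"}},"required":["deltas"]}

```bash
mkdir -p pics; cat > h.py <<'E'
import numpy as np, cv2
from scipy.spatial.transform import Rotation as R
from bench import env, eyes
def rot(o):
    o=np.array(o,float)
    return o if o.shape==(3,3) else (R.from_rotvec(o).as_matrix() if o.size==3 else R.from_quat(o).as_matrix())
def ray(c,uv):
    K=np.array(c["mtx"]); s=cv2.undistortPoints(np.array([[uv]],float),K,np.array([c["k1"],0,0,0.]))[0,0]
    return rot(c["orientation"])@np.array([s[0],-s[1],-1])
def plane(c,uv,z):
    d=ray(c,uv); e=np.array(c["eye"]); return e+d*(z-e[2])/d[2]
def proj(c,p):
    q=rot(c["orientation"]).T@(np.array(p)-c["eye"]); s=np.array([q[0],-q[1]])/-q[2]
    s=s*(1+c["k1"]*(s@s)); K=np.array(c["mtx"]); return K[:2,:2]@s+K[:2,2]
def save(c,n): cv2.imwrite("pics/"+n,c["img"][:,:,::-1])
E
python3 - <<'E'
from h import *
import pickle
for n in("top","side"):
    c=eyes.read_camera(n); save(c,n+"0.png"); pickle.dump(c,open(n+"0.pkl","wb")); print(n,c["eye"],c["orientation"],c["k1"],c["mtx"])
s=env.read_state(); print(s)
E
```

```text
top [ 0.36632176 -0.04064391  1.03481813] [ 0.12145237 -0.09236961 -1.59239329] 0.00932111510753808 [[458.12916314   0.         255.71836396]
 [  0.         458.12916314 188.89262047]
 [  0.           0.           1.        ]]
side [0.47189093 0.40320756 0.90548207] [ 0.04062132 -0.6769816  -2.91281858] -0.10352794305829364 [[376.61124151   0.         260.26518207]
 [  0.         376.61124151 188.45788088]
 [  0.           0.           1.        ]]
{'t': 0.1, 'joints': array([-1.41562319e+00,  3.13935989e-01,  4.50928284e-02,  1.30355698e+00,
        2.47539429e-05,  1.43122956e+00]), 'joint_vel': array([ 5.87664809e-04, -3.70684077e-04,  2.24317381e-03,  6.78291109e-05,
       -1.60119582e-03, -2.17873851e-03]), 'joint_torque': array([ 3.00851170e-03, -4.81726742e+01,  2.99243170e+01,  1.28137349e-02,
       -5.60219587e-05, -5.75537825e-06]), 'position': array([ 0.16698065, -0.54976561,  0.23049203]), 'tool_rot': array([-3.10595338e+00, -4.61066811e-01, -1.92143244e-05]), 'wrist_force': array([-0.20451592,  0.34693201, -0.50776885]), 'moment': array([-0.02707581, -0.01719175,  0.01587287]), 'finger_force': 0.0, 'width': 0.08553161337210383}
```

View pics/top0.png

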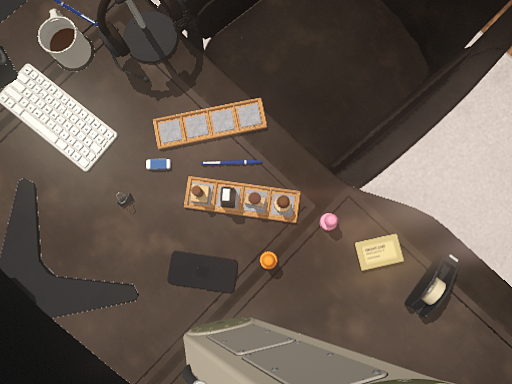

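View pics/side0.png

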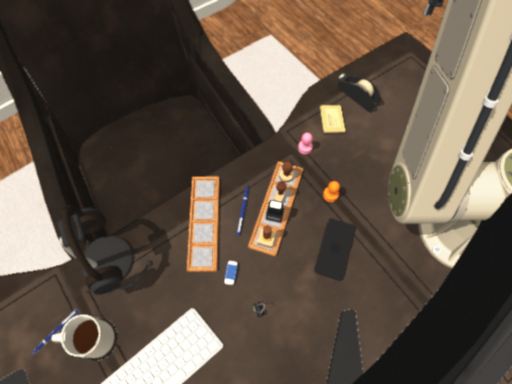

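The top view shows the full rack at (184–300, 176–222) and the empty one at (153–267, 97–148), with +y to the left. Possible confusions: pink knob (329,221), orange knob (269,260), two dark-knob stamps (255,199) and (284,202), handle stamp (200,192), selfink (229,197). Next I measure the racks and check a close crop.

```bash
python3 - <<'E'
from h import *
import pickle
out=[]
for n,b in(("top",(140,85,315,235)),("side",(180,150,310,280))):
    c=pickle.load(open(n+"0.pkl","rb")); im=c["img"]; hsv=cv2.cvtColor(im,cv2.COLOR_RGB2HSV)
    m=cv2.inRange(hsv,(5,90,110),(20,255,255)); k=np.zeros_like(m); k[b[1]:b[3],b[0]:b[2]]=m[b[1]:b[3],b[0]:b[2]]
    k=cv2.morphologyEx(k,cv2.MORPH_CLOSE,np.ones((3,3)))
    for q in cv2.findContours(k,cv2.RETR_EXTERNAL,cv2.CHAIN_APPROX_NONE)[0]:
        if cv2.contourArea(q)<800: continue
        w=np.array([plane(c,p,.010)[:2] for p in q[:,0].astype(float)],np.float32)
        r=cv2.minAreaRect(w); bx=cv2.boxPoints(r); print(n,q[:,0].mean(0),np.round(r[0],4),np.round(r[1],4),r[2])
c=pickle.load(open("top0.pkl","rb"))["img"][165:235,175:310]; s=pickle.load(open("side0.pkl","rb"))["img"][155:260,240:310]
a=cv2.resize(c,None,fx=5,fy=5,interpolation=3)
b=cv2.resize(s,None,fx=5,fy=5,interpolation=3)
cv2.imwrite("pics/cropt.png",a[:,:,::-1]); cv2.imwrite("pics/crops.png",b[:,:,::-1])
E
```

```text
top [241.77192982 198.80350877] [0.4849 0.009 ] [0.2576 0.0739] 80.67447662353516
top [209.28 122.84] [0.6635 0.0802] [0.0746 0.2578] 10.261303901672363
side [203.08606557 224.27868852] [0.662  0.0814] [0.0766 0.2597] 10.014091491699219
side [275.4380531  208.40707965] [0.4833 0.0083] [0.2675 0.0768] 80.66902923583984
```

View pics/cropt.png

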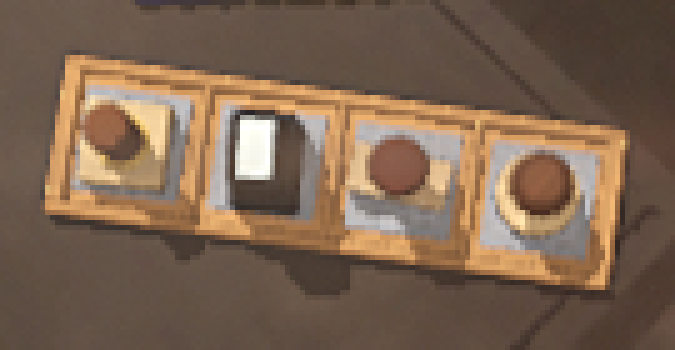

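View pics/crops.png

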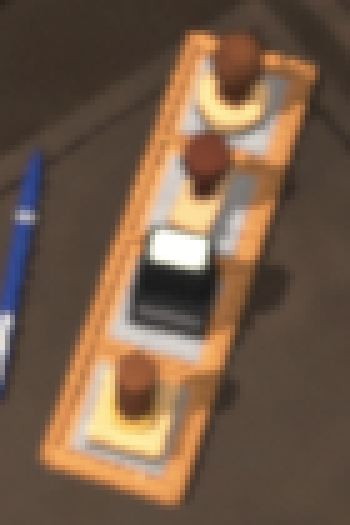

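The crop shows, left to right: square (slim handle), selfink (white inset), oblong, round. So in the empty rack square goes to −93, selfink −31, oblong +31 and round +93. The rack poses from the two cameras agree within 2 mm. I'll set out over the full rack.

>>> {"name": "servo_tool", "arguments": {"deltas": [[0.085, [0.467, -0.442, -0.04], -1.112], [0.085, [0.467, -0.442, -0.04], -1.112], [0.085, [0.467, -0.442, -0.04], -1.112], [0.085, [0.467, -0.442, -0.04], -1.112], [0.085, [0.467, -0.442, -0.04], -1.112], [0.085, [0.467, -0.442, -0.04], -1.112], [0.085, [0.467, -0.442, -0.04], -1.112], [0.085, [0.467, -0.442, -0.04], -1.112], [0.085, [0.467, -0.442, -0.04], -1.112], [0.085, [0.467, -0.442, -0.04], -1.112], [0.085, [0.467, -0.442, -0.04], -1.112], [0.085, [0.467, -0.442, -0.04], -1.112]]}}

```text
t: 1.3
position: [0.464, -0.0279, 0.2685]
tool_rot: [2.396, 2.032, -0.0]
wrist_force: [0.9, -0.0, 0.7]
width: 0.0854
finger_force: 0.0
```

```bash
cat >> h.py <<'E'
def go(p,yang):
    s=env.read_state(); M=rot(s["tool_rot"]); d=M.T@(np.array(p)-s["position"])
    a=np.degrees(np.arctan2(M[1,1],M[0,1])); w=(yang-a+90)%180-90
    print("delta",np.round(d,4),"yaw",round(float(np.radians(-w)),3),"pos",np.round(s["position"],4),"yang",round(a,2),"tilt",np.round(M[:,2],3),"t",round(s["t"],2))
def places():
    out={}
    for n,c,a in(("full",(.4840,.0087),-9.33),("empty",(.6628,.0806),10.14)):
        a=np.radians(a)
        for y in(93,31,-31,-93): out[n,y]=np.array(c)+y/1e3*np.array([-np.sin(a),np.cos(a)])
    return out
E
python3 - <<'E'
from h import *
go((.485,.009,.27),-9.33)
E
```

```text
delta [ 0.0398  0.0147 -0.0015] yaw -0.001 pos [ 0.464  -0.0279  0.2685] yang -9.39 tilt [-0. -0. -1.] t 1.3
```

>>> {"name": "servo_tool", "arguments": {"deltas": [[0.085, [0.04, 0.015, 0], 0], [0.085, [0.04, 0.015, 0], 0], [0.085, [0.04, 0.015, 0], 0], [0.085, [0.04, 0.015, 0], 0], [0.085, [0.04, 0.015, 0], 0]]}}

```text
t: 1.8
position: [0.4844, 0.0059, 0.2684]
tool_rot: [-2.398, -2.029, 0.001]
wrist_force: [0.8, -0.4, 0.4]
width: 0.0848
finger_force: 0.0
```

```bash
python3 - <<'E'
from h import *
import pickle
go((.485,.009,.27),-9.33)
c=eyes.read_camera("wrist"); save(c,"w0.png"); pickle.dump(c,open("w0.pkl","wb")); print(c["eye"],c["orientation"],rot(c["orientation"])[:,2])
P=places()
for k in P: print(k,P[k].round(4),proj(c,[*P[k],.008]).round(0))
E
```

```text
delta [ 0.0032  0.0001 -0.0016] yaw -0.003 pos [0.4844 0.0059 0.2684] yang -9.52 tilt [-0. -0. -1.] t 1.8
[0.49786943 0.08915284 0.41247053] [-0.33366487  0.02893651 -0.16517611] [0.05550662 0.32360152 0.94456396]
('full', 93) [0.4991 0.1005] [256.  81.]
('full', 31) [0.489  0.0393] [257. 130.]
('full', -31) [ 0.479  -0.0219] [257. 175.]
('full', -93) [ 0.4689 -0.0831] [257. 216.]
('empty', 93) [0.6464 0.1721] [367.   0.]
('empty', 31) [0.6573 0.1111] [379.  52.]
('empty', -31) [0.6683 0.0501] [390. 100.]
('empty', -93) [ 0.6792 -0.0109] [399. 145.]
```

View pics/w0.png

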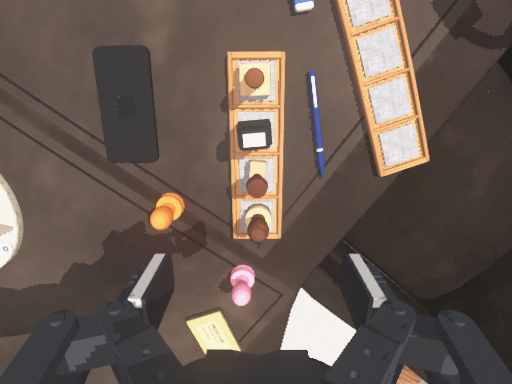

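The wrist view shows the row from square (254,78) through selfink (253,135) and oblong (257,185) to round (258,230), with the pads where I predicted them. Next I measure the handles across views.

```bash
python3 - <<'E'
from h import *
import pickle
P=places(); g={}
names=dict(square=(93,.05),selfink=(31,.082),oblong=(-31,.06),round=(-93,.056))
for n in("top0","side0","w0"):
    c=pickle.load(open(n+".pkl","rb")); hsv=cv2.cvtColor(c["img"],cv2.COLOR_RGB2HSV)
    brown=((hsv[...,0]<13)|(hsv[...,0]>172))&(hsv[...,1]>85)&(hsv[...,2]<125)&(hsv[...,2]>35)
    white=(hsv[...,1]<40)&(hsv[...,2]>200)
    for k,(y,z) in names.items():
        q=proj(c,[*P["full",y],z]); m=(white if k=="selfink" else brown).astype(np.uint8)
        yy,xx=np.mgrid[:384,:512]; m[np.hypot(xx-q[0],yy-q[1])>17]=0
        N,L,S,C=cv2.connectedComponentsWithStats(m); 
        i=1+np.argmax(S[1:,4]); g.setdefault(k,{})[n]=(c,C[i]); print(k,n,q.round(1),C[i].round(1),S[i])
for k in g:
    A=np.zeros((3,3));b=np.zeros(3)
    for c,uv in g[k].values():
        d=ray(c,uv);d/=np.linalg.norm(d);Q=np.eye(3)-np.outer(d,d);A+=Q;b+=Q@c["eye"]
    p=np.linalg.solve(A,b); print(k,p.round(4),"off from place",(p[:2]-P["full",names[k][0]]).round(4),[ (proj(c,p)-uv).round(1) for c,uv in g[k].values()])
E
```

```text
square top0 [198.5 191.2] [199.3 193.1] [194 189   9   8  31]
selfink top0 [225.4 193.3] [225.4 194.3] [222 189   8  12  77]
oblong top0 [254.9 198.5] [256.1 200.4] [249 194  12  10  23]
round top0 [283.5 202.6] [283.5 202.6] [277 196  13  12  57]
square side0 [265.6 232.1] [266.7 234.6] [264 232   7   6  29]
selfink side0 [273.8 204.2] [275.2 204.2] [270 201  11   8  65]
oblong side0 [280.7 186.2] [281.4 187.4] [277 181   9  13  61]
round side0 [287.5 166.6] [287.6 167.5] [283 160  11  16  85]
square w0 [256.4  80.3] [256.  87.] [256  87   1   1   1]
selfink w0 [256.6 138.9] [253.7 139.6] [242 132  24  16 303]
oblong w0 [256.8 186.5] [255.9 178.4] [247 174  20  12  65]
round w0 [257.  230.5] [255.6 225.1] [248 215  20  28 173]
square [0.4969 0.0982 0.0306] off from place [-0.0021 -0.0023] [array([1.5, 0.2]), array([-0.3, -0.6]), array([-1. , -3.9])]
selfink [0.486  0.0393 0.0838] off from place [-0.003  0.   ] [array([-0.1,  0.3]), array([-0.2, -0.1]), array([ 0.2, -0. ])]
oblong [ 0.4774 -0.0221  0.0444] off from place [-0.0016 -0.0002] [array([-1. , -0.4]), array([-0.4,  1.6]), array([-0.3,  4.8])]
round [ 0.4686 -0.0824  0.0481] off from place [-0.0003  0.0007] [array([-0.5,  0.6]), array([-0.2,  0.9]), array([1.1, 2.4])]
```

```bash
python3 - <<'E'
from h import *
go((.497,.100,.039),-9.33)
E
```

```text
delta [ 0.095  -0.0032  0.2295] yaw -0.003 pos [0.4845 0.0058 0.2685] yang -9.53 tilt [-0. -0. -1.] t 1.85
```

>>> {"name": "servo_tool", "arguments": {"deltas": [[0.085, [0.095, -0.003, 0.05], 0], [0.085, [0.095, -0.003, 0.08], 0], [0.085, [0.095, -0.003, 0.12], 0], [0.085, [0.095, -0.003, 0.12], 0], [0.085, [0.095, -0.003, 0.12], 0], [0.085, [0.095, -0.003, 0.15], 0], [0.085, [0.095, -0.003, 0.18], 0], [0.085, [0.095, -0.003, 0.21], 0], [0.085, [0.095, -0.003, 0.23], 0], [0.085, [0.095, -0.003, 0.23], 0], [0.085, [0.095, -0.003, 0.23], 0]]}}

```text
t: 2.95
position: [0.4992, 0.1003, 0.0406]
tool_rot: [2.396, 2.029, 0.003]
wrist_force: [-0.1, -0.2, 0.4]
width: 0.0849
finger_force: 0.0
```

```bash
python3 - <<'E'
from h import *
go((.497,.100,.039),-9.33)
c=eyes.read_camera("wrist"); save(c,"w1.png")
E
```

```text
delta [-0.0006 -0.0022  0.0016] yaw -0.003 pos [0.4992 0.1003 0.0406] yang -9.49 tilt [ 0.003 -0.    -1.   ] t 2.95
```

View pics/w1.png

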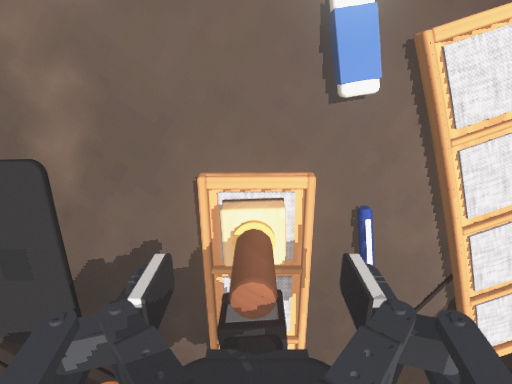

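The fingers straddle the square handle (255,265), midway between the pads. I close and lift.

>>> {"name": "servo_tool", "arguments": {"deltas": [[0.01, [0, 0, 0], 0], [0.01, [0, 0, 0], 0], [0.01, [0, 0, 0], 0], [0.01, [0, 0, 0], 0], [0.01, [0, 0, 0], 0], [0.01, [0, 0, 0], 0], [0.01, [0, 0, 0], 0], [0.01, [0, 0, 0], 0]]}}

```text
t: 3.8
position: [0.4977, 0.1013, 0.0389]
tool_rot: [2.396, 2.032, 0.001]
wrist_force: [-0.3, 0.5, 5.6]
width: 0.0197
finger_force: 58.5
```

```bash
python3 - <<'E'
from h import *
P=places();q=P["empty",-93]; go((*q,.041),10.14)
E
```

```text
delta [-0.0812  0.1973 -0.002 ] yaw -0.341 pos [0.4977 0.1013 0.0389] yang -9.39 tilt [ 0.001  0.    -1.   ] t 3.8
```

>>> {"name": "servo_tool", "arguments": {"deltas": [[0.01, [0, 0, -0.04], 0], [0.01, [0, 0, -0.08], 0], [0.01, [0, 0, -0.12], 0], [0.01, [-0.02, 0.05, -0.12], -0.09], [0.01, [-0.04, 0.1, -0.12], -0.18], [0.01, [-0.06, 0.15, -0.12], -0.26], [0.01, [-0.081, 0.197, -0.12], -0.341], [0.01, [-0.081, 0.197, -0.12], -0.341], [0.01, [-0.081, 0.197, -0.12], -0.341], [0.01, [-0.081, 0.197, -0.12], -0.341]]}}

```text
t: 4.8
position: [0.6778, -0.0107, 0.1574]
tool_rot: [-2.016, -2.407, 0.002]
wrist_force: [0.0, -0.3, -1.1]
width: 0.0196
finger_force: 58.9
```

```bash
python3 - <<'E'
from h import *
import pickle
P=places();q=P["empty",-93]; go((*q,.041),10.14); print(env.read_state()["width"])
c=eyes.read_camera("wrist"); save(c,"w2.png"); pickle.dump(c,open("w2.pkl","wb"))
E
```

```text
delta [-0.0006  0.0016  0.1164] yaw -0.0 pos [ 0.6778 -0.0107  0.1574] yang 10.12 tilt [-0.002  0.    -1.   ] t 4.8
0.01958981719238839
```

View pics/w2.png

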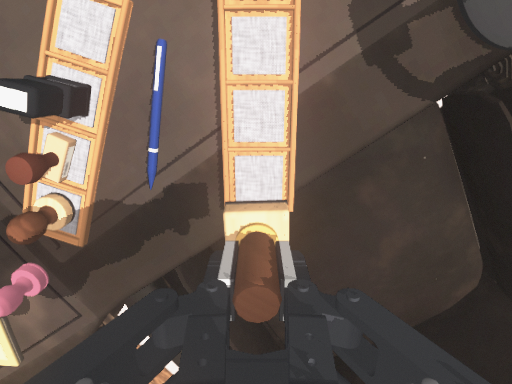

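The square stamp hangs straight in the grip. Its block's far edge runs (223,204)–(290,203), and empty pads show at (259,114) and (259,44). I check the offsets.

```bash
python3 - <<'E'
from h import *
import pickle
c=pickle.load(open("w2.pkl","rb")); P=places()
a=plane(c,(223,204),.1445);b=plane(c,(290,204),.1445)
print("edge",a.round(4),b.round(4),np.linalg.norm(a-b))
t=np.radians(10.14); row=np.array([-np.sin(t),np.cos(t)]); ce=(a+b)[:2]/2-.019*row
print("block centre",ce.round(4))
hsv=cv2.cvtColor(c["img"],cv2.COLOR_RGB2HSV); m=((hsv[...,1]<40)&(hsv[...,2]>130)).astype(np.uint8)
for y in(31,-31):
    q=proj(c,[*P["empty",y],.008]); k=m.copy(); yy,xx=np.mgrid[:384,:512]; k[(abs(xx-q[0])>38)|(abs(yy-q[1])>38)]=0
    k=cv2.morphologyEx(k,cv2.MORPH_OPEN,np.ones((3,3)));N,L,S,C=cv2.connectedComponentsWithStats(k); i=1+np.argmax(S[1:,4])
    r=cv2.minAreaRect(np.array([plane(c,(u,v),.008)[:2] for v,u in np.argwhere(L==i)],np.float32)); print(y,q.round(1),P["empty",y].round(4),np.round(r[0],4),np.round(r[1],4),r[2])
E
```

```text
edge [0.6541 0.0097 0.1445] [0.6911 0.0163 0.1445] 0.03760849117907258
block centre [ 0.6759 -0.0057]
31 [259.4  45.9] [0.6573 0.1111] [0.6568 0.1114] [0.0481 0.0469] 10.065975189208984
-31 [259.3 116.2] [0.6683 0.0501] [0.6675 0.0501] [0.048  0.0477] 10.080113410949707
```

>>> {"name": "servo_tool", "arguments": {"deltas": [[0.01, [-0.005, 0.001, 0.0], 0], [0.01, [-0.005, 0.001, 0.03], 0], [0.01, [-0.005, 0.001, 0.06], 0], [0.01, [-0.005, 0.001, 0.09], 0], [0.01, [-0.005, 0.001, 0.105], 0], [0.01, [-0.005, 0.001, 0.112], 0], [0.01, [-0.005, 0.001, 0.116], 0], [0.01, [-0.005, 0.001, 0.118], 0], [0.01, [-0.005, 0.001, 0.118], 0], [0.01, [-0.005, 0.001, 0.118], 0]]}}

```text
t: 5.85
position: [0.6812, -0.0157, 0.0417]
tool_rot: [2.015, 2.408, 0.001]
wrist_force: [0.0, -0.3, 0.3]
width: 0.0198
finger_force: 58.9
```

>>> {"name": "servo_tool", "arguments": {"deltas": [[0.01, [0, 0, 0.001], 0], [0.01, [0, 0, 0.002], 0], [0.01, [0, 0, 0.002], 0], [0.01, [0, 0, 0.002], 0]]}}

```text
t: 6.25
position: [0.6809, -0.0157, 0.039]
tool_rot: [2.016, 2.408, 0.001]
wrist_force: [-0.8, 0.7, 2.5]
width: 0.0196
finger_force: 59.1
```

Contact is light. I release, rise, then look down.

>>> {"name": "servo_tool", "arguments": {"deltas": [[0.03, [0, 0, 0], 0], [0.06, [0, 0, 0], 0], [0.085, [0, 0, 0], 0], [0.085, [0, 0, 0], 0], [0.085, [0, 0, 0], 0], [0.085, [0, 0, -0.03], 0], [0.085, [0, 0, -0.07], 0], [0.085, [0, 0, -0.11], 0], [0.085, [0.0, 0, -0.15], 0], [0.085, [0.0, 0, -0.15], 0]]}}

```text
t: 7.25
position: [0.6838, -0.016, 0.196]
tool_rot: [2.01, 2.402, 0.01]
wrist_force: [1.8, -1.0, 0.0]
width: 0.085
finger_force: 0.0
```

```bash
python3 - <<'E'
from h import *
import pickle
P=places(); q=P["full",31]; go((q[0]-.002,q[1],.047),-9.33)
c=eyes.read_camera("wrist"); save(c,"w3.png")
E
```

```text
delta [ 0.0896 -0.1856  0.1466] yaw 0.34 pos [ 0.6838 -0.016   0.196 ] yang 10.15 tilt [ 0.012 -0.002 -1.   ] t 7.25
```

View pics/w3.png

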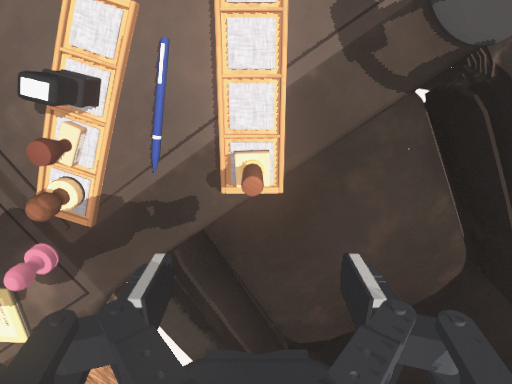

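The square stands in its place (252,170). On to the selfink.

>>> {"name": "servo_tool", "arguments": {"deltas": [[0.085, [0.02, -0.04, 0], 0.09], [0.085, [0.045, -0.09, 0], 0.18], [0.085, [0.07, -0.14, 0], 0.26], [0.085, [0.09, -0.183, 0], 0.34], [0.085, [0.09, -0.183, 0.02], 0.34], [0.085, [0.09, -0.183, 0.02], 0.34], [0.085, [0.09, -0.183, 0.02], 0.34], [0.085, [0.09, -0.183, 0.02], 0.34]]}}

```text
t: 8.1
position: [0.486, 0.0404, 0.1687]
tool_rot: [2.395, 2.032, 0.001]
wrist_force: [0.2, -0.1, -0.2]
width: 0.0851
finger_force: 0.0
```

```bash
python3 - <<'E'
from h import *
P=places(); q=P["full",31]; go((q[0]-.002,q[1],.047),-9.33)
E
```

```text
delta [-0.0009  0.0011  0.1217] yaw -0.001 pos [0.486  0.0404 0.1687] yang -9.36 tilt [ 0.001 -0.    -1.   ] t 8.1
```

>>> {"name": "servo_tool", "arguments": {"deltas": [[0.085, [0, 0.001, 0.03], 0], [0.085, [0, 0.001, 0.06], 0], [0.085, [0, 0.001, 0.09], 0], [0.085, [0, 0.001, 0.11], 0], [0.085, [0, 0.001, 0.121], 0], [0.085, [0, 0.001, 0.121], 0], [0.01, [0, 0.001, 0.121], 0], [0.01, [0, 0.001, 0.121], 0], [0.01, [0, 0.001, 0.121], 0], [0.01, [0, 0.001, 0.121], 0], [0.01, [0, 0.001, 0.121], 0], [0.01, [0, 0.001, 0.121], 0]]}}

```text
t: 9.3
position: [0.4865, 0.0405, 0.0488]
tool_rot: [2.393, 2.032, 0.003]
wrist_force: [-0.2, -1.3, 6.5]
width: 0.0358
finger_force: 58.6
```

```bash
python3 - <<'E'
from h import *
P=places();q=P["empty",-31]; go((*q,.041),10.14)
E
```

```text
delta [0.0389 0.1778 0.0082] yaw -0.34 pos [0.4865 0.0405 0.0488] yang -9.34 tilt [ 0.002 -0.    -1.   ] t 9.3
```

>>> {"name": "servo_tool", "arguments": {"deltas": [[0.01, [0, 0, -0.04], 0], [0.01, [0, 0, -0.08], 0], [0.01, [0, 0, -0.12], 0], [0.01, [0.01, 0.045, -0.12], -0.09], [0.01, [0.02, 0.09, -0.12], -0.18], [0.01, [0.03, 0.135, -0.12], -0.26], [0.01, [0.039, 0.178, -0.12], -0.34], [0.01, [0.039, 0.178, -0.12], -0.34], [0.01, [0.039, 0.178, -0.12], -0.34], [0.01, [0.039, 0.178, -0.12], -0.34], [0.01, [0.039, 0.178, -0.12], -0.34]]}}

```text
t: 10.4
position: [0.6664, 0.0503, 0.1684]
tool_rot: [2.016, 2.409, 0.0]
wrist_force: [0.8, -0.4, -1.2]
width: 0.0357
finger_force: 59.5
```

```bash
python3 - <<'E'
from h import *
import pickle
P=places();q=P["empty",-31]; go((*q,.048),10.14); print(env.read_state()["width"])
c=eyes.read_camera("wrist"); save(c,"w4.png"); pickle.dump(c,open("w4.pkl","wb"))
E
```

```text
delta [-0.0005  0.0018  0.1204] yaw -0.0 pos [0.6664 0.0503 0.1684] yang 10.13 tilt [ 0. -0. -1.] t 10.4
0.035651346901315495
```

View pics/w4.png

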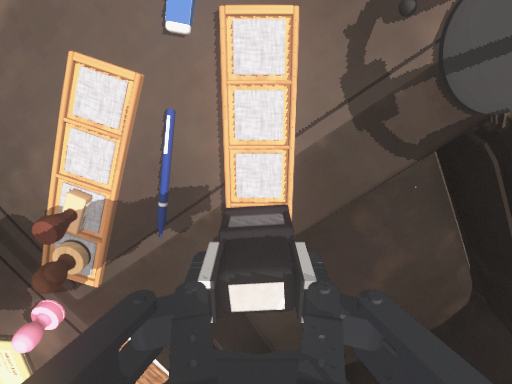

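Selfink is held straight; frame bottom edge (222,207)–(290,207), white inset around (257,297). I compute the offset.

```bash
python3 - <<'E'
from h import *
import pickle
c=pickle.load(open("w4.pkl","rb")); P=places();q=P["empty",-31]
t=np.radians(10.14); row=np.array([-np.sin(t),np.cos(t)]); X=np.array([row[1],-row[0]]); tcp=np.array([.6664,.0503])
for z,l,r,h in((.1276,(222,207),(290,207),.015),):
    a=plane(c,l,z);b=plane(c,r,z); ce=(a+b)[:2]/2-h*row; print(np.linalg.norm(a-b),ce.round(4),"rel tcp row,x",((ce-tcp)@row).round(4),((ce-tcp)@X).round(4))
w=(plane(c,(228,284),.2016)+plane(c,(286,311),.2016))[:2]/2;print("inset",w.round(4),((w-tcp)@row).round(4),((w-tcp)@X).round(4))
print(np.linalg.norm(plane(c,(257,284),.2016)-plane(c,(257,311),.2016)),((plane(c,(257,284),.2016)[:2]-tcp)@row).round(4))
E
```

```text
0.04510378655811626 [0.6658 0.0464] rel tcp row,x -0.0037 -0.0013
inset [0.6665 0.047 ] -0.0032 -0.0004
0.014812247695607966 0.0042
```

>>> {"name": "servo_tool", "arguments": {"deltas": [[0.01, [0.003, 0.001, 0.03], 0], [0.01, [0.003, 0.001, 0.06], 0], [0.01, [0.003, 0.001, 0.09], 0], [0.01, [0.003, 0.001, 0.105], 0], [0.01, [0.003, 0.001, 0.114], 0], [0.01, [0.003, 0.001, 0.118], 0], [0.01, [0.003, 0.001, 0.12], 0], [0.01, [0.003, 0.001, 0.12], 0], [0.01, [0.003, 0.001, 0.12], 0]]}}

```text
t: 11.35
position: [0.6689, 0.0533, 0.0489]
tool_rot: [2.015, 2.407, 0.002]
wrist_force: [0.2, -0.5, 2.1]
width: 0.0356
finger_force: 59.7
```

>>> {"name": "servo_tool", "arguments": {"deltas": [[0.05, [0, 0, 0], 0], [0.07, [0, 0, 0], 0], [0.085, [0, 0, 0], 0], [0.085, [0, 0, 0], 0], [0.085, [0, 0, 0], 0], [0.085, [0, 0, -0.03], 0], [0.085, [0, 0, -0.07], 0], [0.085, [0, 0, -0.11], 0], [0.085, [0.0, 0, -0.14], 0], [0.085, [0.0, 0, -0.14], 0]]}}

```text
t: 12.35
position: [0.6707, 0.0533, 0.1935]
tool_rot: [2.011, 2.403, 0.009]
wrist_force: [0.4, 0.5, 0.5]
width: 0.085
finger_force: 0.0
```

```bash
python3 - <<'E'
from h import *
P=places(); q=P["full",-31]; go((q[0]-.001,q[1],.039),-9.33)
E
```

```text
delta [-0.0397 -0.2044  0.1527] yaw 0.34 pos [0.6707 0.0533 0.1935] yang 10.14 tilt [ 0.01 -0.   -1.  ] t 12.35
```

>>> {"name": "servo_tool", "arguments": {"deltas": [[0.085, [-0.01, -0.04, 0], 0.09], [0.085, [-0.02, -0.09, 0], 0.18], [0.085, [-0.03, -0.14, 0], 0.26], [0.085, [-0.04, -0.19, 0], 0.34], [0.085, [-0.04, -0.203, 0.02], 0.34], [0.085, [-0.04, -0.203, 0.02], 0.34], [0.085, [-0.04, -0.203, 0.02], 0.34], [0.085, [-0.04, -0.203, 0.02], 0.34], [0.085, [-0.04, -0.203, 0.02], 0.34]]}}

```text
t: 13.25
position: [0.4769, -0.0217, 0.168]
tool_rot: [2.393, 2.034, 0.001]
wrist_force: [-0.2, 0.7, 0.4]
width: 0.0849
finger_force: 0.0
```

```bash
python3 - <<'E'
from h import *
P=places(); q=P["full",-31]; go((q[0]-.001,q[1],.039),-9.33)
c=eyes.read_camera("wrist"); save(c,"w5.png")
E
```

```text
delta [-0.      0.0009  0.129 ] yaw 0.001 pos [ 0.4769 -0.0217  0.168 ] yang -9.29 tilt [ 0.001 -0.    -1.   ] t 13.25
```

View pics/w5.png

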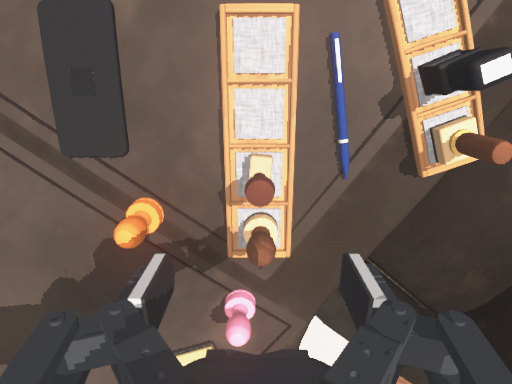

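Square and selfink stand in the right-hand rack at (455,145) and (440,75). The oblong sits at (260,180), centred between the fingers. I descend and grip.

>>> {"name": "servo_tool", "arguments": {"deltas": [[0.085, [0, 0.001, 0.03], 0], [0.085, [0, 0.001, 0.06], 0], [0.085, [0, 0.001, 0.09], 0], [0.085, [0, 0.001, 0.115], 0], [0.085, [0, 0.001, 0.128], 0], [0.085, [0, 0.001, 0.128], 0], [0.01, [0, 0.001, 0.128], 0], [0.01, [0, 0.001, 0.128], 0], [0.01, [0, 0.001, 0.128], 0], [0.01, [0, 0.001, 0.128], 0], [0.01, [0, 0.001, 0.128], 0], [0.01, [0, 0.001, 0.128], 0]]}}

```text
t: 14.5
position: [0.4768, -0.0222, 0.0403]
tool_rot: [2.394, 2.032, 0.001]
wrist_force: [-0.2, -0.2, 3.9]
width: 0.0256
finger_force: 58.7
```

```bash
python3 - <<'E'
from h import *
P=places();q=P["empty",31]; go((*q,.041),10.14)
E
```

```text
delta [ 0.1608  0.1565 -0.0005] yaw -0.34 pos [ 0.4768 -0.0222  0.0403] yang -9.34 tilt [ 0.002 -0.001 -1.   ] t 14.5
```

>>> {"name": "servo_tool", "arguments": {"deltas": [[0.01, [0, 0, -0.04], 0], [0.01, [0, 0, -0.08], 0], [0.01, [0, 0, -0.12], 0], [0.01, [0.03, 0.03, -0.12], -0.09], [0.01, [0.06, 0.06, -0.12], -0.18], [0.01, [0.09, 0.09, -0.12], -0.26], [0.01, [0.125, 0.12, -0.12], -0.34], [0.01, [0.161, 0.155, -0.12], -0.34], [0.01, [0.161, 0.155, -0.12], -0.34], [0.01, [0.161, 0.155, -0.12], -0.34], [0.01, [0.161, 0.155, -0.12], -0.34]]}}

```text
t: 15.6
position: [0.654, 0.1113, 0.159]
tool_rot: [-2.016, -2.408, 0.002]
wrist_force: [-0.4, -0.3, -0.7]
width: 0.0253
finger_force: 59.3
```

```bash
python3 - <<'E'
from h import *
import pickle
P=places();q=P["empty",31]; go((*q,.0403),10.14); print(env.read_state()["width"])
c=eyes.read_camera("wrist"); save(c,"w6.png"); pickle.dump(c,open("w6.pkl","wb"))
E
```

```text
delta [-0.0008  0.0034  0.1187] yaw -0.0 pos [0.654  0.1113 0.159 ] yang 10.13 tilt [-0.002 -0.    -1.   ] t 15.6
0.025304825442146635
```

View pics/w6.png

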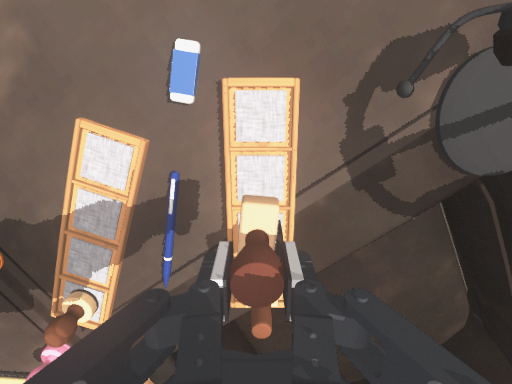

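The oblong is held upright; its light block spans (241–279, 197–235). I need to tell its side face from its top face, so I check brightness profiles here and in w2.

```bash
python3 - <<'E'
from h import *
import pickle
t=np.radians(10.14); row=np.array([-np.sin(t),np.cos(t)]); X=np.array([row[1],-row[0]]);P=places()
for n,tcp,dz,H,half,wd,col,y in(("w6",(.654,.1113,.159),.1187,.019,.0225,.022,260,31),("w2",(.6778,-.0107,.1574),.1185,.018,.019,.038,235,-93)):
    c=pickle.load(open(n+".pkl","rb")); print(n,c["img"][190:246,col].astype(int).sum(1).tolist())
    for off in(-.005,0,.005):
        e=np.array(tcp[:2])+row*(off+half); zb=.008+dz
        print(off,"bottom edge",[proj(c,[*(e+s*X*wd/2),zb]).round(1).tolist() for s in(-1,1)],"top edge",[proj(c,[*(e+s*X*wd/2),zb+H]).round(1).tolist() for s in(-1,1)])
E
```

```text
w6 [703, 709, 718, 718, 710, 656, 486, 462, 472, 482, 495, 506, 526, 600, 657, 681, 689, 692, 695, 695, 692, 694, 693, 692, 692, 693, 694, 690, 691, 693, 694, 693, 693, 692, 692, 692, 693, 695, 687, 607, 261, 257, 256, 252, 248, 246, 243, 237, 238, 232, 222, 220, 217, 216, 215, 219]
-0.005 bottom edge [[240.5, 202.8], [275.5, 202.8]] top edge [[238.7, 214.7], [277.3, 214.7]]
0 bottom edge [[240.4, 195.4], [275.6, 195.3]] top edge [[238.6, 206.5], [277.5, 206.5]]
0.005 bottom edge [[240.2, 187.7], [275.8, 187.7]] top edge [[238.4, 198.2], [277.7, 198.2]]
w2 [532, 556, 571, 570, 558, 545, 515, 538, 567, 507, 447, 291, 238, 308, 403, 461, 467, 474, 486, 499, 519, 586, 661, 687, 695, 700, 699, 698, 695, 694, 694, 693, 693, 693, 693, 691, 693, 690, 688, 687, 651, 542, 504, 504, 509, 508, 506, 490, 476, 476, 414, 309, 286, 268, 239, 224]
-0.005 bottom edge [[228.0, 208.9], [288.4, 208.9]] top edge [[225.0, 220.7], [291.4, 220.7]]
0 bottom edge [[227.7, 201.5], [288.6, 201.5]] top edge [[224.7, 212.6], [291.7, 212.6]]
0.005 bottom edge [[227.4, 193.9], [288.9, 193.9]] top edge [[224.4, 204.4], [292.1, 204.4]]
```

The w6 oblong offset is about +1 mm. For w2 I had taken the bottom edge as the top edge, so the square went down about 5 mm off along the row; I'll fix that after. I place the oblong.

>>> {"name": "servo_tool", "arguments": {"deltas": [[0.01, [-0.002, 0.002, 0.03], 0], [0.01, [-0.002, 0.002, 0.06], 0], [0.01, [-0.002, 0.002, 0.09], 0], [0.01, [-0.002, 0.002, 0.105], 0], [0.01, [-0.002, 0.002, 0.112], 0], [0.01, [-0.002, 0.002, 0.116], 0], [0.01, [-0.002, 0.002, 0.118], 0], [0.01, [-0.002, 0.002, 0.1185], 0], [0.01, [-0.002, 0.002, 0.1185], 0], [0.01, [-0.002, 0.002, 0.1185], 0]]}}

```text
t: 16.65
position: [0.6581, 0.1102, 0.0418]
tool_rot: [2.016, 2.408, 0.001]
wrist_force: [-0.0, -0.4, 0.1]
width: 0.0256
finger_force: 59.3
```

>>> {"name": "servo_tool", "arguments": {"deltas": [[0.01, [0, 0, 0.001], 0], [0.01, [0, 0, 0.0015], 0], [0.01, [0, 0, 0.0015], 0], [0.01, [0, 0, 0.0015], 0]]}}

```text
t: 17.05
position: [0.658, 0.1102, 0.0404]
tool_rot: [2.016, 2.408, 0.001]
wrist_force: [-0.5, -0.6, 6.0]
width: 0.0259
finger_force: 59.6
```

>>> {"name": "servo_tool", "arguments": {"deltas": [[0.04, [0, 0, 0], 0], [0.07, [0, 0, 0], 0], [0.085, [0, 0, 0], 0], [0.085, [0, 0, 0], 0], [0.085, [0, 0, 0], 0], [0.085, [0, 0, -0.03], 0], [0.085, [0, 0, -0.07], 0], [0.085, [0, 0, -0.11], 0], [0.085, [0.0, 0, -0.13], 0], [0.085, [0.0, 0, -0.13], 0]]}}

```text
t: 18.05
position: [0.6599, 0.1103, 0.174]
tool_rot: [2.013, 2.405, 0.008]
wrist_force: [1.2, -0.2, 0.3]
width: 0.0849
finger_force: 0.0
```

```bash
python3 - <<'E'
from h import *
P=places(); q=P["full",-93]; go((*q,.0375),-9.33)
E
```

```text
delta [-0.1566 -0.2231  0.135 ] yaw 0.34 pos [0.6599 0.1103 0.174 ] yang 10.14 tilt [ 0.008  0.    -1.   ] t 18.05
```

>>> {"name": "servo_tool", "arguments": {"deltas": [[0.085, [-0.03, -0.04, 0], 0.09], [0.085, [-0.06, -0.08, 0], 0.18], [0.085, [-0.09, -0.12, 0], 0.26], [0.085, [-0.12, -0.16, 0], 0.34], [0.085, [-0.145, -0.2, 0], 0.34], [0.085, [-0.157, -0.222, 0], 0.34], [0.085, [-0.157, -0.222, 0], 0.34], [0.085, [-0.157, -0.222, 0], 0.34], [0.085, [-0.157, -0.222, 0], 0.34], [0.085, [-0.157, -0.222, 0], 0.34]]}}

```text
t: 19.05
position: [0.4674, -0.0828, 0.1692]
tool_rot: [-2.393, -2.035, 0.0]
wrist_force: [-0.5, 0.5, -0.3]
width: 0.085
finger_force: 0.0
```

```bash
python3 - <<'E'
from h import *
P=places(); q=P["full",-93]; go((*q,.0375),-9.33)
E
```

```text
delta [-0.      0.0016  0.1317] yaw 0.001 pos [ 0.4674 -0.0828  0.1692] yang -9.25 tilt [-0.  0. -1.] t 19.05
```

>>> {"name": "servo_tool", "arguments": {"deltas": [[0.085, [0, 0.001, 0.03], 0], [0.085, [0, 0.001, 0.06], 0], [0.085, [0, 0.001, 0.09], 0], [0.085, [0, 0.001, 0.12], 0], [0.085, [0, 0.001, 0.131], 0], [0.085, [0, 0.001, 0.131], 0], [0.01, [0, 0.001, 0.131], 0], [0.01, [0, 0.001, 0.131], 0], [0.01, [0, 0.001, 0.131], 0], [0.01, [0, 0.001, 0.131], 0], [0.01, [0, 0.001, 0.131], 0], [0.01, [0, 0.001, 0.131], 0]]}}

```text
t: 20.25
position: [0.4687, -0.0841, 0.0397]
tool_rot: [2.393, 2.032, 0.002]
wrist_force: [-0.6, -0.3, 5.7]
width: 0.0266
finger_force: 58.7
```

```bash
python3 - <<'E'
from h import *
P=places();q=P["empty",93]; go((*q,.039),10.14)
E
```

```text
delta [0.2817 0.1337 0.0009] yaw -0.34 pos [ 0.4687 -0.0841  0.0397] yang -9.35 tilt [ 0.002 -0.001 -1.   ] t 20.25
```

>>> {"name": "servo_tool", "arguments": {"deltas": [[0.01, [0, 0, -0.04], 0], [0.01, [0, 0, -0.08], 0], [0.01, [0, 0, -0.12], 0], [0.01, [0.045, 0.02, -0.12], -0.06], [0.01, [0.09, 0.04, -0.12], -0.12], [0.01, [0.13, 0.06, -0.12], -0.18], [0.01, [0.175, 0.08, -0.12], -0.24], [0.01, [0.22, 0.105, -0.12], -0.3], [0.01, [0.26, 0.122, -0.12], -0.34], [0.01, [0.281, 0.132, -0.12], -0.34], [0.01, [0.281, 0.132, -0.12], -0.34], [0.01, [0.281, 0.132, -0.12], -0.34]]}}

```text
t: 21.45
position: [0.6429, 0.1724, 0.1577]
tool_rot: [-2.015, -2.409, 0.003]
wrist_force: [0.1, -0.6, -1.3]
width: 0.0261
finger_force: 59.6
```

```bash
python3 - <<'E'
from h import *
import pickle
t=np.radians(10.14); row=np.array([-np.sin(t),np.cos(t)])
P=places();q=P["empty",93]; go((*q,.0397),10.14); s=env.read_state(); print(s["width"])
c=eyes.read_camera("wrist"); save(c,"w7.png"); pickle.dump(c,open("w7.pkl","wb"))
z=s["position"][2]-.0397+.008
for off in(-.005,0,.005):
    e=s["position"][:2]+row*(off+.019); print(off,proj(c,[*e,z]).round(1),proj(c,[*e,z+.016]).round(1))
print(c["img"][180:246,258].astype(int).sum(1).tolist())
E
```

```text
delta [-0.0008  0.0037  0.118 ] yaw 0.001 pos [0.6429 0.1724 0.1577] yang 10.19 tilt [-0.002 -0.001 -1.   ] t 21.45
0.026061790979473927
-0.005 [258.  208.3] [258.1 218.6]
0 [258.1 200.9] [258.1 210.6]
0.005 [258.1 193.3] [258.1 202.5]
[701, 684, 706, 714, 696, 689, 704, 707, 718, 716, 701, 704, 721, 724, 722, 716, 714, 653, 345, 271, 331, 422, 489, 494, 499, 519, 550, 600, 684, 718, 717, 715, 714, 715, 715, 715, 715, 715, 714, 715, 714, 687, 507, 299, 295, 297, 293, 292, 293, 284, 278, 265, 249, 241, 237, 239, 251, 256, 262, 260, 268, 273, 275, 282, 276, 280]
```

View pics/w7.png

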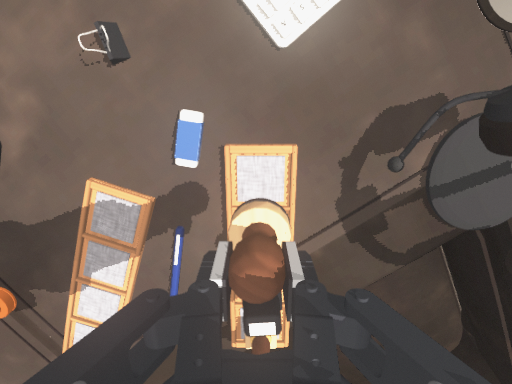

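The round foot is centred within about 1 mm, with its far edge near (260,200). I place it.

>>> {"name": "servo_tool", "arguments": {"deltas": [[0.01, [-0.002, 0.002, 0.03], 0], [0.01, [-0.002, 0.002, 0.06], 0], [0.01, [-0.002, 0.002, 0.09], 0], [0.01, [-0.002, 0.002, 0.105], 0], [0.01, [-0.002, 0.002, 0.112], 0], [0.01, [-0.002, 0.002, 0.116], 0], [0.01, [-0.002, 0.002, 0.118], 0], [0.01, [-0.002, 0.002, 0.119], 0], [0.01, [-0.002, 0.002, 0.12], 0], [0.01, [-0.002, 0.002, 0.12], 0], [0.01, [-0.002, 0.002, 0.12], 0]]}}

```text
t: 22.6
position: [0.6466, 0.1707, 0.0398]
tool_rot: [2.015, 2.408, 0.002]
wrist_force: [-0.1, -0.6, 4.6]
width: 0.0261
finger_force: 59.9
```

Seated. I release, rise, and back off toward the robot for a clear look.

>>> {"name": "servo_tool", "arguments": {"deltas": [[0.04, [0, 0, 0], 0], [0.07, [0, 0, 0], 0], [0.085, [0, 0, 0], 0], [0.085, [0, 0, 0], 0], [0.085, [0, 0, 0], 0], [0.085, [0, 0, -0.03], 0], [0.085, [0, 0, -0.07], 0], [0.085, [0, 0, -0.11], 0], [0.085, [-0.04, 0, -0.15], 0], [0.085, [-0.09, 0, -0.17], 0], [0.085, [-0.13, 0, -0.17], 0], [0.085, [-0.17, 0, -0.17], 0]]}}

```text
t: 23.8
position: [0.6768, 0.001, 0.2106]
tool_rot: [2.015, 2.406, 0.003]
wrist_force: [0.8, 0.1, -1.1]
width: 0.0848
finger_force: 0.0
```

>>> {"name": "servo_tool", "arguments": {"deltas": [[0.085, [-0.04, 0, 0], 0], [0.085, [-0.08, 0, 0], 0], [0.085, [-0.08, 0, 0], 0], [0.085, [-0.08, 0, 0], 0], [0.085, [-0.08, 0, 0], 0]]}}

```text
t: 24.3
position: [0.6896, -0.0746, 0.2084]
tool_rot: [-2.015, -2.409, -0.0]
wrist_force: [0.6, -0.4, 0.5]
width: 0.085
finger_force: 0.0
```

```bash
python3 - <<'E'
from h import *
import pickle
P=places(); q=P["empty",-93]; go((*q,.039),10.14)
c=eyes.read_camera("wrist"); pickle.dump(c,open("w8.pkl","wb"))
for y in(93,31,-31,-93): print(y,proj(c,[*P["empty",y],.008]).round(1))
x0,y0,w,h=190,0,140,240
cv2.imwrite("pics/w8.png",cv2.resize(c["img"],None,fx=1.5,fy=1.5,interpolation=3)[:,:,::-1])
E
```

```text
delta [0.0644 0.0011 0.1694] yaw 0.001 pos [ 0.6896 -0.0746  0.2084] yang 10.18 tilt [-0.  0. -1.] t 24.3
93 [258.7 -85.6]
31 [258.6 -15.9]
-31 [258.5  49.7]
-93 [258.4 109.7]
```

View pics/w8.png

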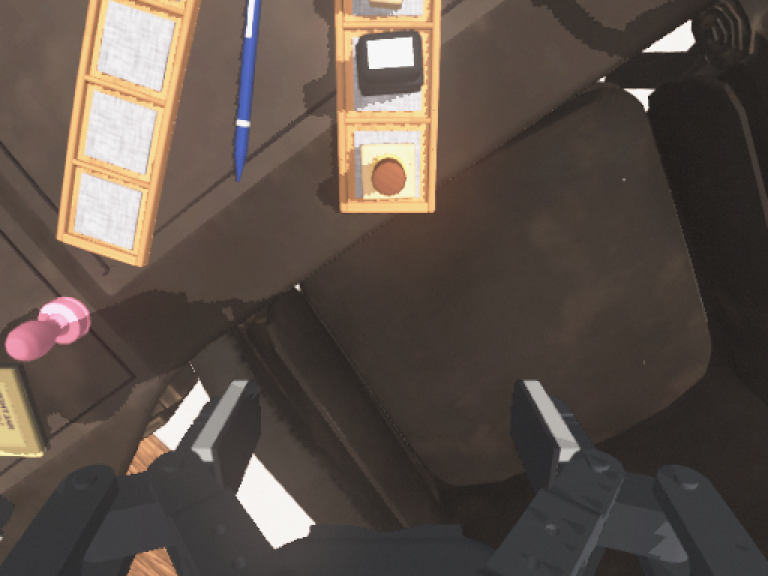

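The square's block (361–414, 143–198 at 1.5×) sits low in its place, i.e. toward −row. The selfink looks about centred. I measure both in numbers.

```bash
python3 - <<'E'
from h import *
import pickle
c=pickle.load(open("w8.pkl","rb")); ce=np.array((.6628,.0806)); t=np.radians(10.14); row=np.array([-np.sin(t),np.cos(t)]); X=np.array([row[1],-row[0]])
f=lambda uv,z:[round(1e3*float((plane(c,uv,z)[:2]-ce)@a),1) for a in(row,X)]
for s in((241.5,98),(275,98),(241.5,130),(275,130)): print("square blk top",f(s,.026))
hsv=cv2.cvtColor(c["img"],cv2.COLOR_RGB2HSV)
print(c["img"][80:145,247].tolist())
print("selfink col",c["img"][10:75,258].astype(int).sum(1).tolist())
print("selfink frame bottom",f((258,64),.008),"L/R",f((238.5,50),.03),f((281.5,50),.03),"inset",f((260.5,35.5),.082), "cap far/near",f((258,21),.082),f((258,46),.082))
E
```

```text
square blk top [-80.0, -17.8]
square blk top [-80.0, 17.2]
square blk top [-113.2, -18.3]
square blk top [-113.2, 17.8]
[[246, 206, 141], [235, 175, 122], [224, 160, 113], [242, 187, 130], [244, 195, 134], [244, 197, 135], [244, 198, 135], [241, 221, 205], [236, 232, 233], [234, 229, 230], [232, 227, 227], [236, 232, 232], [237, 233, 234], [236, 232, 233], [236, 232, 233], [221, 216, 216], [244, 226, 186], [247, 242, 202], [247, 245, 215], [247, 245, 214], [247, 244, 210], [247, 244, 209], [247, 244, 209], [247, 244, 209], [247, 244, 209], [247, 244, 209], [247, 244, 207], [247, 243, 203], [247, 242, 200], [219, 177, 132], [217, 174, 125], [220, 174, 117], [219, 173, 112], [222, 176, 114], [218, 171, 109], [219, 172, 110], [219, 172, 112], [202, 156, 105], [177, 137, 103], [176, 137, 102], [182, 141, 106], [218, 176, 130], [219, 177, 132], [219, 177, 131], [219, 178, 132], [220, 178, 132], [220, 178, 133], [221, 179, 133], [235, 200, 148], [247, 240, 193], [247, 241, 197], [247, 242, 200], [242, 215, 158], [189, 133, 94], [234, 170, 117], [244, 191, 129], [246, 208, 139], [246, 204, 135], [246, 205, 137], [246, 209, 139], [246, 207, 138], [231, 167, 114], [105, 81, 67], [101, 79, 70], [102, 80, 70]]
selfink col [523, 568, 590, 587, 541, 591, 596, 550, 444, 383, 388, 299, 275, 285, 288, 296, 740, 741, 741, 741, 741, 741, 741, 741, 741, 741, 741, 741, 741, 741, 741, 741, 741, 741, 741, 309, 273, 272, 266, 262, 256, 248, 249, 245, 238, 246, 247, 250, 247, 253, 253, 246, 240, 464, 504, 502, 492, 683, 688, 688, 707, 719, 706, 694, 592]
selfink frame bottom [-45.3, -0.5] L/R [-34.0, -19.9] [-33.9, 22.6] inset [-29.2, 1.3] cap far/near [-18.3, -0.8] [-37.2, -0.8]
```

The square is about 4 mm off and the selfink within 1 mm. I re-grip the square and shift it.

>>> {"name": "servo_tool", "arguments": {"deltas": [[0.085, [0.03, 0.001, 0.03], 0], [0.085, [0.06, 0.001, 0.05], 0], [0.085, [0.06, 0.001, 0.05], 0], [0.085, [0.06, 0.001, 0.08], 0], [0.085, [0.06, 0.001, 0.12], 0], [0.085, [0.06, 0.001, 0.15], 0], [0.085, [0.06, 0.001, 0.167], 0], [0.085, [0.06, 0.001, 0.169], 0], [0.085, [0.06, 0.001, 0.169], 0], [0.085, [0.06, 0.001, 0.169], 0]]}}

```text
t: 25.35
position: [0.6816, -0.0161, 0.0415]
tool_rot: [2.014, 2.408, 0.002]
wrist_force: [-0.1, 0.1, 0.5]
width: 0.0847
finger_force: 0.0
```

>>> {"name": "servo_tool", "arguments": {"deltas": [[0.01, [0, 0, 0], 0], [0.01, [0, 0, 0], 0], [0.01, [0, 0, 0], 0], [0.01, [0, 0, 0], 0], [0.01, [0, 0, 0], 0], [0.01, [0, 0, 0], 0], [0.01, [0, 0, 0], 0]]}}

```text
t: 26.05
position: [0.6803, -0.0163, 0.0398]
tool_rot: [2.016, 2.409, 0.0]
wrist_force: [0.4, -0.7, 2.2]
width: 0.0196
finger_force: 58.4
```

```bash
python3 - <<'E'
from h import *
P=places(); q=P["empty",-93]; go((*q,.039),10.14)
E
```

```text
delta [ 0.0055 -0.0002  0.0008] yaw -0.0 pos [ 0.6803 -0.0163  0.0398] yang 10.14 tilt [ 0. -0. -1.] t 26.05
```

>>> {"name": "servo_tool", "arguments": {"deltas": [[0.01, [0, 0, -0.006], 0], [0.01, [0, 0, -0.01], 0], [0.01, [0.002, 0, -0.01], 0], [0.01, [0.0045, 0, -0.01], 0], [0.01, [0.0045, 0, -0.01], 0], [0.01, [0.0045, 0, -0.006], 0], [0.01, [0.0045, 0, -0.003], 0], [0.01, [0.0045, 0, -0.001], 0], [0.01, [0.0045, 0, 0], 0], [0.01, [0.0045, 0, 0], 0], [0.01, [0.0045, 0, 0], 0], [0.01, [0.0045, 0, 0], 0]]}}

```text
t: 27.25
position: [0.6791, -0.0118, 0.0398]
tool_rot: [-2.016, -2.409, 0.001]
wrist_force: [-3.1, 1.0, 4.6]
width: 0.0195
finger_force: 58.8
```

>>> {"name": "servo_tool", "arguments": {"deltas": [[0.03, [0, 0, 0], 0], [0.06, [0, 0, 0], 0], [0.085, [0, 0, 0], 0], [0.085, [0, 0, 0], 0], [0.085, [0, 0, 0], 0], [0.085, [0, 0, -0.03], 0], [0.085, [0, 0, -0.07], 0], [0.085, [0, 0, -0.11], 0], [0.085, [0, 0, -0.15], 0], [0.085, [-0.03, -0.02, -0.17], 0], [0.085, [-0.05, -0.06, -0.17], 0], [0.085, [-0.05, -0.1, -0.17], 0]]}}

```text
t: 28.45
position: [0.5902, -0.0812, 0.2103]
tool_rot: [2.016, 2.405, 0.001]
wrist_force: [-0.5, 0.0, -0.5]
width: 0.0851
finger_force: 0.0
```

>>> {"name": "servo_tool", "arguments": {"deltas": [[0.085, [-0.05, -0.03, 0], 0], [0.085, [-0.1, -0.06, 0], 0], [0.085, [-0.14, -0.09, 0], 0], [0.085, [-0.17, -0.12, 0], 0], [0.085, [-0.17, -0.14, 0], 0], [0.085, [-0.17, -0.14, 0], 0], [0.085, [-0.17, -0.14, 0], 0], [0.085, [-0.17, -0.14, 0], 0]]}}

```text
t: 29.25
position: [0.4826, -0.2702, 0.2097]
tool_rot: [2.015, 2.409, 0.0]
wrist_force: [0.6, 0.1, -0.5]
width: 0.0851
finger_force: 0.0
```

```bash
python3 - <<'E'
from h import *
c=eyes.read_camera("top"); s=eyes.read_camera("side"); P=places(); print(env.read_state()["position"],env.read_state()["t"])
a=cv2.resize(c["img"][85:235,140:310],None,fx=3.2,fy=3.2,interpolation=3); b=cv2.resize(s["img"][165:285,175:255],None,fx=3.2,fy=3.2,interpolation=3)
o=np.zeros((480,a.shape[1]+b.shape[1],3),np.uint8); o[:a.shape[0],:a.shape[1]]=a; o[:b.shape[0],a.shape[1]:]=b
cv2.imwrite("pics/fin.png",o[:,:,::-1])
E
```

```text
[ 0.48280673 -0.26984342  0.20958421] 29.35
```

View pics/fin.png

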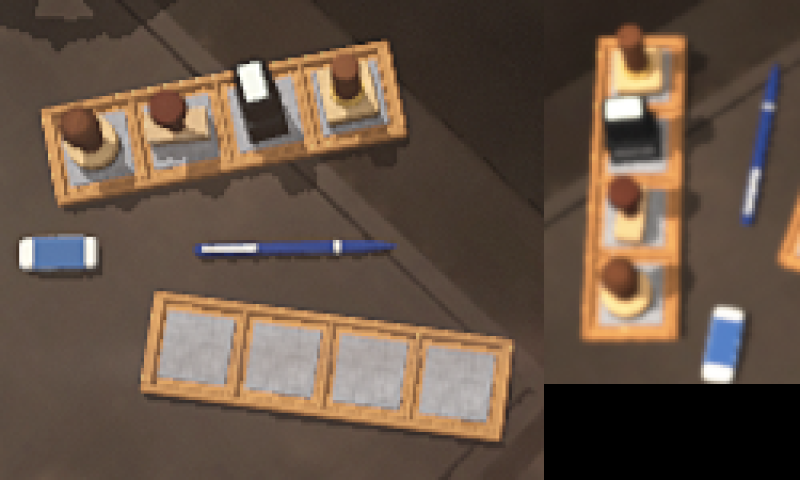

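Left to right the rack now holds round (90,145), oblong (180,125), selfink (262,105) and square (345,90), all upright, and the old rack is empty. I hand in.

```bash
python3 -c "
from bench import env
print(env.hand_in())"
```

```text
the job is handed in; nothing more can be done
None
```

All four stamps are upright in the other rack in reverse order (left to right: round, oblong, selfink, square), and the job was handed in at about 29 s; `hand_in` returned no verdict, and centring, judged from the camera views, looks within about 2 mm.

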